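# Hold the ceramic owl over its bookend plinth

### The job

Pick up the ceramic owl, carry it over the row of things standing in the middle of the shelf, higher than the tallest of them, and hold it upright about 1 cm above the wooden bookend plinth, centred over the square recess and with its back to the upright board, so that I can put glue in the recess. Never let the owl touch the plinth, and leave the box, the umbrella tip cap, the door stop and the pen as they are. Finish still holding the owl there, motionless, in the gripper.

Things in the scene. Friction and masses are not known exactly. Their poses are not given: they have to be found in the camera images.
- owl: terracotta owl, 122 mm tall, 0.2 kg, loose, upright. Origin: centre of the underside of its square foot (46 x 46 x 10 mm); z up, face to -x, y from wing to wing. Grip the wings: flat faces 48 mm apart across y, 28 mm long in x, 33 to 83 mm above the underside; 15 to 25 N holds it. Starts facing robot (x within 0.45 rad of world x), left or right of the middle row, plinth on the other side
- owl_beak (a point): tip of the owl's beak: 26 mm in front of its middle (-x), 84 mm above its underside; tells which way it faces
- plinth: dark wooden bookend, fixed: base 110 mm (x) x 90 mm (y) x 18 mm high; along its back edge (+x) an upright board 12 mm thick, 90 mm wide, its top 78 mm above the shelf, its front face 55 mm behind the origin. Origin: centre of the base's underside. The owl's x axis must point the same way as the plinth's (back to the board). x within 0.45 rad of world x
- plinth_recess (a point): centre of the square recess (60 x 60 mm, 6 mm deep, pale bare wood inside), at the level of the base's top face: 18 mm above the shelf, 10 mm in front (-x) of the plinth's origin; axes as the plinth's. The owl's origin belongs 10 mm straight above this point
- box: bystander: round turned wooden box with a screw-top lid shut tight, 76 mm in diameter, 74 mm tall; origin at the centre of its underside; one of the three in the row that stands in the middle of the shelf, one behind the other going away from the robot, in any order
- cap: bystander: tall black plastic umbrella tip cap standing upright, tapered, 32 mm in diameter at its foot, 95 mm tall (the tallest in the row), light and easily toppled; origin at the centre of its underside
- stop: bystander: grey silicone door stop, a stepped wedge 80 mm (x) x 36 mm (y), 34 mm high; origin at the middle of its underside
- pen: bystander: aluminium pen lying on the shelf beyond the row, 126 mm long (along its x), 9 mm thick; origin under its middle

How it is judged:
By the outcome, as a careful person would: the job done as asked, in the order asked, and still so for the second after the job is handed in, while the arm keeps its last pose, push and grip.
It also fails if it takes over 40 s, if anything falls off the work surface, if the arm or the gripper's body presses on something with over 40 N, if the wrist force passes 120 N, or if a joint passes its speed limit or range.

### The arm

A 6-joint arm with a two-finger parallel gripper is mounted at the origin on the work surface. World frame = base frame: x ahead of the robot, y to its left, z up, the work surface at z = 0. Lengths are in m, angles in rad, forces in N, time in s.
With the tool pointing down it reaches from about 0.35 to 0.975 m from the base axis. Payload 4.9 kg.
Tool frame: the origin (TCP) lies between the finger pads; the fingertips stand 19 mm ahead of it and the grasp point (between the pads) is the TCP; z points along the fingers, y is the line along which they close (so a half turn about z gives the same grasp; the last joint's range is limited). The gripper opens to 85 mm and grips with 20 to 120 N. Pads are 22 mm wide; open, the fingers measure 114 mm over their backs; the gripper's body (76 mm by 85 mm) begins 54 mm behind the grasp point. The pads swing forward as they close: fully open they stand 13 mm farther back than shut.
Start: joints at [1.195, 0.053, 1.613, -0, 1.476, -0.119], TCP at [0.159, 0.604, 0.25] pointing down, gripper open.
Joint ranges: [-3.01, 3.01], [-1.01, 2.22], [0.06, 2.58], [-1.02, 4.17], [0.09, 2.62], [-3.14, 3.14]. Speed limits (rad/s): [2.57, 2.57, 3.14, 3.14, 3.14, 3.14].

### API

Orientations are given as a rotation vector (axis times angle).
In Python, from station import ctrl gives the robot as it stands. The module is installed in compiled form; this text tells all that it offers.
- The arm moves only by the tool servo_tool, never from a script. Its argument "increments" is a list that holds one entry, the list of rows, each a list of 5 numbers: the finger opening in cm, from 0 to 8.54, then the shift along the tool's x, y, z in cm, then the turn about the tool's z in degrees. A call has 1 to 5 rows; each row is the pose to reach, as a shift and turn from the pose commanded when the call began, along the tool's axes at that moment; what a row does not reach only later rows make up. A row lasts 1/10 s, in which the tool goes at most 50 mm and 8.59 degrees, less where a joint would pass 70% of its speed; a pose out of reach is approached as far as the arm can. A call with a gripper value outside its range is refused whole. The fingers move at their own pace and stop on an object; "newtons" is the grip in N (left out, the last holds). Time passes only in rows, so rows that repeat a pose let the fingers close. It gives the time, the measured TCP pose, the force, the opening and the grip force at its end, in the units of the state.
- ctrl.get_obs(): the state, without advancing time (a new reading comes with each control period).
- ctrl.get_image(name): name is "side" or "top"; returns a dict with "img" (420x560x3 uint8, red, green, blue), "fx", "fy", "cx", "cy" (pixels), "rvec" (rotation vector, rad) and "tvec" (3), from world to camera coordinates, as OpenCV has them. Camera axes: x right, y down, z forward; pixel columns grow to the right and rows downward; lengths in m; the calibration is good to about 2 mm. A picture is of the moment at which its call begins. There is no depth.
- ctrl.finish_job(): hands the job in; it is judged then, once.
The state is a dict: "t": time; "q": joint angles; "dq": joint speeds; "effort": joint torques, N m; "tool_pos": TCP position; "tool_rot": TCP orientation; "contact_force": force on the tool from outside, world axes, zero at the start; "wrist_torque": the same for the moment, N m; "opening": finger opening in m; "grip_force": force on a finger pad.
Only numpy, scipy, OpenCV 4.12 (cv2) and the standard library are available. Lean on these libraries where they do the work, as an engineer would, in place of code of your own. Each camera call takes 0.05 s, during which the arm holds its last target. There are 200 camera calls.

## Working session

There is one attempt and no reset: what is moved stays moved. The work goes in short steps, Python scripts to look and compute and a tool call to move; the robot and the scene stay as the last step left them, time stands still between calls to the robot, and variables do not carry over. Pictures are saved under pics/ and viewed, at most 10 in all, crops included, and the job is handed in when it is done.

Besides the shell and the picture viewer there is one more tool, called after "Emit:" in YAML: its name, and indented under it one key for each argument. servo_tool: Moves the arm, as the interface text tells. Its arguments: {"type":"object","properties":{"increments":{"type":"array"},"newtons":{"type":"number"}},"required":["increments"]}

```bash
mkdir -p pics
cat > h.py <<'E'
import numpy as np, cv2, pickle
def snap(n,tag):
    from station import ctrl
    d=ctrl.get_image(n); cv2.imwrite(f'pics/{tag}_{n}.png',d['img'][:,:,::-1]); pickle.dump(d,open(f'{tag}_{n}.pkl','wb')); return d
def load(n,tag): return pickle.load(open(f'{tag}_{n}.pkl','rb'))
def ray(d,uv):
    R=cv2.Rodrigues(np.array(d['rvec'],float))[0]; t=np.array(d['tvec'],float).ravel()
    v=R.T@np.array([(uv[0]-d['cx'])/d['fx'],(uv[1]-d['cy'])/d['fy'],1]); return -R.T@t, v/np.linalg.norm(v)
def onz(d,uv,z):
    c,v=ray(d,uv); return c+v*(z-c[2])/v[2]
def proj(d,P):
    K=np.array([[d['fx'],0,d['cx']],[0,d['fy'],d['cy']],[0,0,1.]])
    return cv2.projectPoints(np.array(P,float).reshape(-1,1,3),np.array(d['rvec'],float),np.array(d['tvec'],float),K,None)[0].reshape(-1,2)
E
python3 - <<'E'
from h import *
from station import ctrl
for n in('top','side'):
    d=snap(n,'a'); print(n,ray(d,(280,210)),d['fx'])
o=ctrl.get_obs(); print(o)
E
```

```text
top (array([0.47141138, 0.01273586, 1.24423104]), array([ 0.08477718, -0.0114673 , -0.99633395])) 530.1598331424459
side (array([0.306381  , 0.57755721, 0.73927388]), array([ 0.29734468, -0.61894316, -0.72697697])) 522.8560517361365
{'t': 0.1, 'q': array([ 1.19498199e+00,  5.33081537e-02,  1.61415950e+00,  1.02599663e-05,
        1.47603006e+00, -1.18990811e-01]), 'dq': array([-5.35677559e-04, -6.63369309e-04, -4.05193192e-03, -9.41973841e-04,
       -7.23677166e-04,  9.92678239e-05]), 'effort': array([-1.23297345e-04, -3.94901383e+01, -3.71365607e+01, -1.62516071e-04,
        3.88324013e-03, -5.82368202e-06]), 'tool_pos': array([0.15854898, 0.60400039, 0.24917353]), 'tool_rot': array([-4.02250011e-01, -3.11525243e+00,  2.89697155e-03]), 'contact_force': array([ 0.54971517, -0.39126283, -0.25682206]), 'wrist_torque': array([ 0.03404281,  0.0080119 , -0.03395292]), 'grip_force': 0.0, 'opening': 0.08518145647349118}
```

View pics/a_top.png

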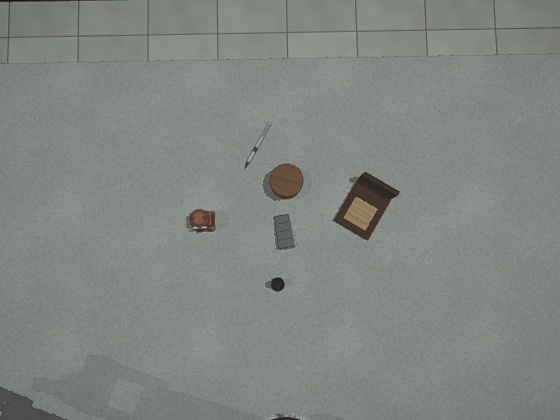

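View pics/a_side.png

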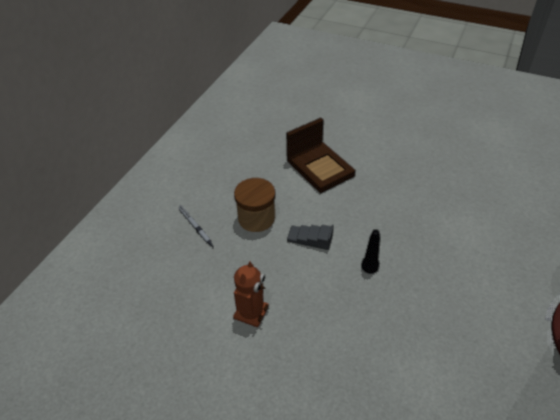

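The top view shows the owl at (202,220), the box at (286,180), the stop at (284,232), the cap at (278,284), the pen at (257,145), and the plinth at (366,205) with its recess at (361,213). In the side view the owl is at (250,295) and the plinth at (320,160). Next I'll zoom in on the owl and plinth and mask them.

Run:
```python
from h import *
t=load('top','a'); s=load('side','a')
def crop(d,x,y,w,h,k): return cv2.resize(d['img'][y:y+h,x:x+w,::-1],None,fx=k,fy=k,interpolation=cv2.INTER_CUBIC)
a=crop(t,180,200,50,40,8); b=crop(s,225,255,50,80,8)[:, :]
c=np.zeros((600,800,3),np.uint8); c[:320,:400]=a; b=crop(s,220,260,60,70,8); c[:560,400:800]=b[:,:400]
c[320:600,:400]=crop(t,330,170,80,56,5)
cv2.imwrite('pics/crop.png',c)
# recess
for n,d,(x0,y0,x1,y1) in(('top',t,(325,165,405,245)),('side',s,(280,115,360,195))):
    hsv=cv2.cvtColor(d['img'],cv2.COLOR_RGB2HSV); print(n,hsv[213 if n=='top' else 168,361 if n=='top' else 325])
    m=cv2.inRange(hsv,(8,60,120),(30,255,255)); k=np.zeros_like(m); k[y0:y1,x0:x1]=m[y0:y1,x0:x1]
    cs=max(cv2.findContours(k,0,1)[0],key=cv2.contourArea); r=cv2.minAreaRect(cs); M=cv2.moments(cs)
    cen=(M['m10']/M['m00'],M['m01']/M['m00']); q=cv2.approxPolyDP(cs,6,True).reshape(-1,2)
    print(cv2.contourArea(cs),cen,onz(d,cen,.012),onz(d,cen,.018)); P=np.array([onz(d,p,.012)[:2] for p in q]); print(q.tolist(),P.round(4).tolist())
    W=np.array([onz(d,p,.012)[:2]*1000 for p in cs.reshape(-1,2)],np.float32); print(cv2.minAreaRect(W))
    # owl red mask
    m=cv2.inRange(hsv,(0,110,40),(12,255,255)); k=np.zeros_like(m); 
    x0,y0,x1,y1=(180,200,225,240) if n=='top' else (225,250,275,335); k[y0:y1,x0:x1]=m[y0:y1,x0:x1]
    print('owl',cv2.boundingRect(cv2.findNonZero(k)))
    # dark plinth outline
```

```text
top [ 16  95 150]
575.5 (360.043730089777, 213.02287865624092) [ 0.56580785 -0.18800657  0.012     ] [ 0.56534821 -0.18702911  0.018     ]
[[355, 197], [344, 217], [365, 229], [377, 209]] [[0.6036, -0.1774], [0.5572, -0.1503], [0.5283, -0.1983], [0.5745, -0.2279]]
((565.93505859375, -188.18505859375), (58.58148193359375, 58.06726837158203), 58.27095413208008)
owl (190, 210, 25, 21)
side [ 17 119 124]
277.0 (322.87845968712395, 166.18231046931407) [ 0.57391741 -0.19091356  0.012     ] [ 0.57171024 -0.18457369  0.018     ]
[[337, 166], [327, 157], [310, 165], [319, 175]] [[0.5472, -0.203], [0.5764, -0.2214], [0.5999, -0.1838], [0.5714, -0.1627]]
((574.3214721679688, -191.35696411132812), (51.166534423828125, 39.256126403808594), 58.94956588745117)
owl (234, 263, 34, 64)
```

View pics/crop.png

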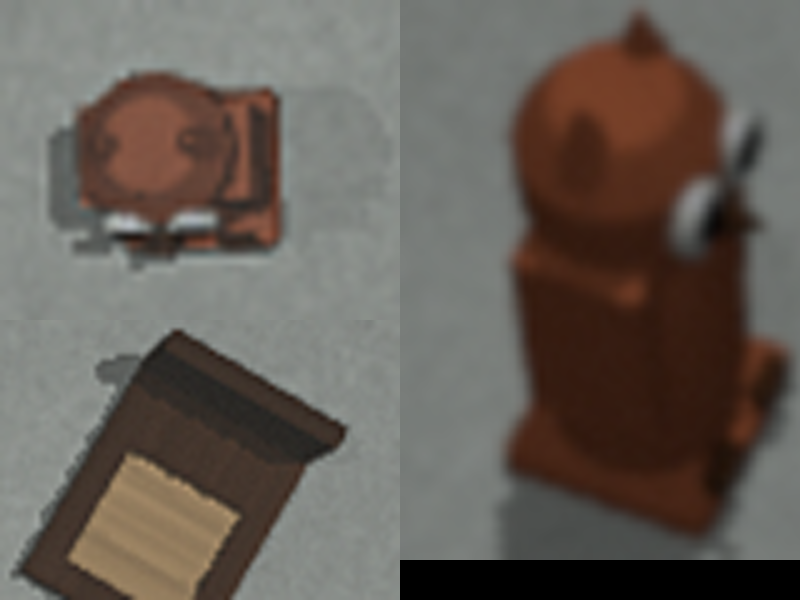

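Crop: the owl is upright and facing -x, with the foot's right edge in top view at about column 214. In the side view the foot's near bottom corners are at about (233,319) and (258.5,326.5). The plinth's recess is cleanly visible.

Run:
```python
from h import *
from scipy.spatial.transform import Rotation as R
t=load('top','a'); s=load('side','a')
T=lambda X,Y:(180+(X+.5)/8-.5,200+(Y+.5)/8-.5)
S=lambda X,Y:(220+(X-400+.5)/8-.5,260+(Y+.5)/8-.5)
Pp=lambda X,Y:(330+(X+.5)/5-.5,170+(Y-320+.5)/5-.5)
def ang(a,b): v=b-a; return np.degrees(np.arctan2(v[1],v[0])).round(1),np.linalg.norm(v).round(4)
b,f=onz(s,S(508,472),0),onz(s,S(708,534),0); print('foot side back,front',b,f,ang(f,b))
x=f-b; x[2]=0; u=-x/np.linalg.norm(x); yv=np.array([-u[1],u[0],0]); print('owl from side foot',(b+f)/2-.023*yv)
a,c=onz(t,T(276,90),.01),onz(t,T(281,243),.01); print('foot top -y edge',a,c,ang(c,a))
u=(a-c)/np.linalg.norm(a-c); yv=np.array([-u[1],u[0],0]); print('owl from top',(a+c)/2+.023*yv)
e1,e2=onz(t,T(100,143),.12),onz(t,T(190,143),.12); print('ears',e1,e2,(e1+e2)/2,ang(e2,e1))
# ear tip far, side
print('far ear side',onz(s,S(638,12),.122), 'near',onz(s,S(583,112),.122))
# plinth left bottom edge line etc by dark mask
hsv=cv2.cvtColor(t['img'],cv2.COLOR_RGB2HSV)
m=cv2.inRange(hsv,(8,60,110),(30,255,255)); k=np.zeros_like(m);k[185:240,335:385]=m[185:240,335:385]
cs=max(cv2.findContours(k,0,1)[0],key=cv2.contourArea).reshape(-1,2)
W=np.array([onz(t,p,.018)[:2] for p in cs]); c=(W.max(0)+W.min(0))/2
for th in(-28,-31):
  r=np.radians(th); L=(W-c)@np.array([[np.cos(r),-np.sin(r)],[np.sin(r),np.cos(r)]])
  for ax in(0,1):
    for sg in(-1,1):
      q=L[(sg*L[:,ax]>.024)&(abs(L[:,1-ax])<.022)]; p=np.polyfit(q[:,1-ax],q[:,ax],1); print(th,ax,sg,len(q),np.degrees(np.arctan(p[0])).round(2),p[1].round(4))
print('plinth base left edge',ang(onz(t,Pp(20,575),.018),onz(t,Pp(140,365),.018)), 'board top',ang(onz(t,Pp(345,432),.078),onz(t,Pp(178,332),.078)))
for n in(190,): pass
print(R.from_rotvec([-.40225,-3.11525,.0029]).as_matrix().round(3))
```

```text
foot side back,front [0.5783187  0.19916043 0.        ] [0.53478526 0.19571085 0.        ] (np.float64(4.5), np.float64(0.0437))
owl from side foot [0.5583688  0.17450751 0.        ]
foot top -y edge [0.57731231 0.15251387 0.01      ] [0.53262434 0.15138697 0.01      ] (np.float64(1.4), np.float64(0.0447))
owl from top [0.55438852 0.17494311 0.01      ]
ears [0.55459788 0.18686265 0.12      ] [0.55416464 0.16298217 0.12      ] [0.55438126 0.17492241 0.12      ] (np.float64(89.0), np.float64(0.0239))
far ear side [0.55750615 0.16512286 0.122     ] near [0.5563581 0.1895825 0.122    ]
-28 0 -1 17 4.23 -0.0286
-28 0 1 17 3.29 0.0276
-28 1 -1 16 -2.95 -0.0272
-28 1 1 16 -3.98 0.029
-31 0 -1 16 0.89 -0.0285
-31 0 1 16 0.31 0.0275
-31 1 -1 16 0.04 -0.0271
-31 1 1 16 -1.04 0.029
plinth base left edge (np.float64(-31.2), np.float64(0.1136)) board top (np.float64(57.6), np.float64(0.0859))
[[-0.967  0.254 -0.001]
 [ 0.254  0.967 -0.002]
 [ 0.    -0.002 -1.   ]]
```

Emit:
servo_tool:
  increments:
    - [[8.54,-4.1,-2.6,0,0],[8.54,-8.2,-5.2,0,0],[8.54,-12.3,-7.8,0,0],[8.54,-16.4,-10.4,0,0],[8.54,-20.5,-13.0,0,0]]
  newtons: 20

```text
t: 0.6
tool_pos: [0.3247, 0.425, 0.2498]
tool_rot: [-0.402, -3.116, 0.001]
contact_force: [0.1, 1.4, 0.0]
opening: 0.0854
grip_force: 0.0
```

Emit:
servo_tool:
  increments:
    - [[8.54,-4.1,-2.6,0,0],[8.54,-8.2,-5.2,0,0],[8.54,-12.3,-7.8,0,0],[8.54,-16.4,-10.4,0,0],[8.54,-20.5,-13.0,0,0]]

```text
t: 1.1
tool_pos: [0.4901, 0.2471, 0.2499]
tool_rot: [-0.402, -3.115, 0.0]
contact_force: [-0.0, 1.6, -0.1]
opening: 0.0855
grip_force: 0.0
```

Emit:
servo_tool:
  increments:
    - [[8.54,-4.1,-2.7,0,0],[8.54,-8.3,-5.4,0,-8],[8.54,-8.3,-5.4,0,-16],[8.54,-8.3,-5.4,0,-16],[8.54,-8.3,-5.4,0,-16]]

```text
t: 1.6
tool_pos: [0.5554, 0.1757, 0.2497]
tool_rot: [0.031, -3.14, -0.0]
contact_force: [0.1, -0.2, -0.6]
opening: 0.086
grip_force: 0.0
```

Emit:
servo_tool:
  increments:
    - [[8.54,0,-0.1,3,0],[8.54,0,-0.1,6,0],[8.54,0,-0.1,9,0],[8.54,0,-0.1,11,0],[8.54,0,-0.1,11,0]]

```text
t: 2.1
tool_pos: [0.5525, 0.1752, 0.1362]
tool_rot: [0.035, -3.134, 0.002]
contact_force: [0.0, 0.5, -0.5]
opening: 0.0854
grip_force: 0.0
```

Run:
```python
from h import *
t=snap('top','b'); s=snap('side','b')
c=np.zeros((600,800,3),np.uint8)
c[:480,:400]=cv2.resize(t['img'][180:260,165:240,::-1][:, :67],(400,480),interpolation=2)
c[:600,400:]=cv2.resize(s['img'][215:335,215:295,::-1],(400,600),interpolation=2)
cv2.imwrite('pics/b.png',c)
```

```text
(no output)
```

View pics/b.png

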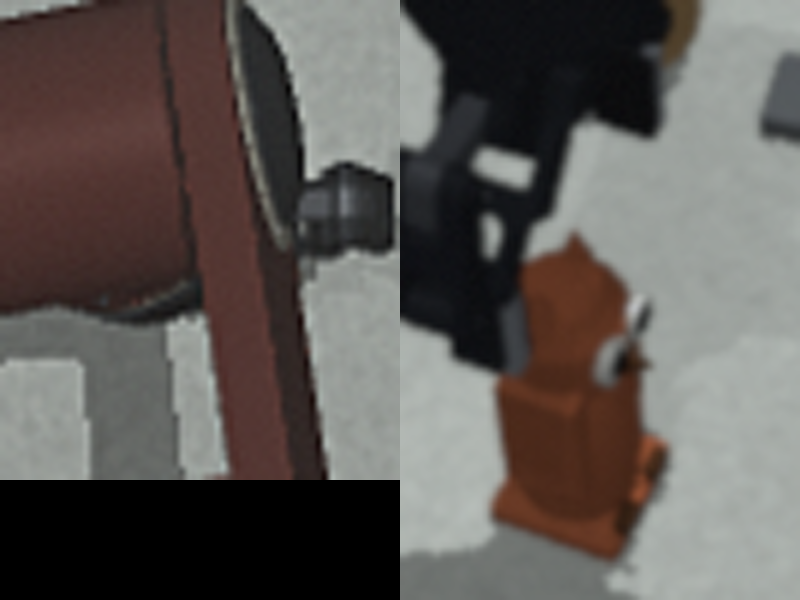

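The near finger hangs on the +y side, level with the owl's head, and is clear of it. The arm hides the top view. Next: descend and close.

Emit:
servo_tool:
  increments:
    - [[8.54,0,0,1.5,0],[8.54,0,0,3.0,0],[8.54,0,0,4.5,0],[8.54,0,0,6.0,0],[8.54,0,0,6.4,0]]

```text
t: 2.7
tool_pos: [0.554, 0.1742, 0.0731]
tool_rot: [0.035, -3.137, 0.001]
contact_force: [-1.0, -1.0, -0.3]
opening: 0.0854
grip_force: 0.0
```

Emit:
servo_tool:
  increments:
    - [[8.54,0,0,0,0],[8.54,0,0,0,0],[7.0,0,0,0,0],[6.2,0,0,0,0],[5.6,0,0,0,0]]

```text
t: 3.2
tool_pos: [0.5562, 0.1746, 0.0769]
tool_rot: [-0.035, 3.14, 0.0]
contact_force: [0.8, -0.1, 0.9]
opening: 0.0562
grip_force: 0.0
```

Emit:
servo_tool:
  increments:
    - [[5.2,0,0,0.1,0],[4.9,0,0,0.1,0],[4.7,0,0,0.1,0],[4.4,0,0,0.1,0],[4.4,0,0,0.1,0]]
  newtons: 20

```text
t: 3.7
tool_pos: [0.5561, 0.1749, 0.0756]
tool_rot: [-0.035, 3.141, 0.001]
contact_force: [-1.1, 2.1, 1.8]
opening: 0.0478
grip_force: 21.1
```

Emit:
servo_tool:
  increments:
    - [[4.2,0,0,0,0],[4.2,0,0,0,0],[4.2,0,0,0,0]]

```text
t: 4.0
tool_pos: [0.5561, 0.1749, 0.0757]
tool_rot: [-0.035, 3.141, 0.001]
contact_force: [-0.3, 3.5, 2.9]
opening: 0.0479
grip_force: 21.3
```

Emit:
servo_tool:
  increments:
    - [[4.2,0,0,-1,0],[4.2,0,0,-3,0],[4.2,0,0,-5,0],[4.2,0,0,-7,0],[4.2,0,0,-9,0]]

```text
t: 4.5
tool_pos: [0.5551, 0.1737, 0.1654]
tool_rot: [0.035, -3.139, 0.003]
contact_force: [-0.6, 0.7, -1.5]
opening: 0.0477
grip_force: 21.2
```

Emit:
servo_tool:
  increments:
    - [[4.2,0,0,-2,0],[4.2,0,0,-4,0],[4.2,0,0,-6,0],[4.2,0,0,-6,0],[4.2,0,0,-6,0]]

```text
t: 5.0
tool_pos: [0.5555, 0.1741, 0.2248]
tool_rot: [0.035, -3.141, 0.001]
contact_force: [0.4, 0.5, -1.1]
opening: 0.0475
grip_force: 21.2
```

Run:
```python
from h import *
from station import ctrl
o=ctrl.get_obs(); print(o['tool_pos'],o['tool_rot'],o['grip_force'],o['contact_force'])
s=snap('side','c'); print(proj(s,[o['tool_pos']-[0,0,.0757]]))
u,v=proj(s,[o['tool_pos']-[0,0,.02]])[0].astype(int)
x0,y0=u-50,v-50
cv2.imwrite('pics/c.png',cv2.resize(s['img'][y0:y0+100,x0:x0+100,::-1],(600,600),interpolation=2)); print(x0,y0)
```

```text
[0.55553578 0.17410718 0.22475053] [ 3.48880362e-02 -3.14080868e+00  1.41887236e-03] 21.190136969089508 [ 0.364793    0.452927   -1.06879799]
[[246.55180641 254.45712197]]
193 178
```

View pics/c.png

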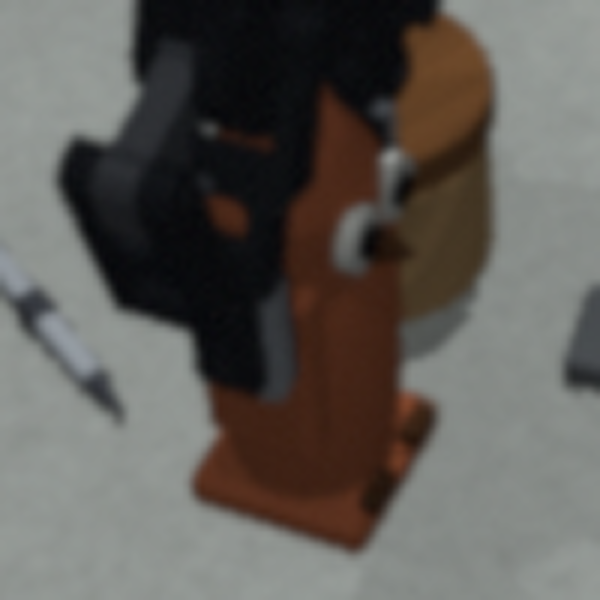

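Owl is lifted upright and held by the wings. Foot's near bottom corners in the side view are at (224.8,259.8) and (252.3,269.3), and the far front corner is at about (265.4,247.3).

Run:
```python
from h import *
s=load('side','c')
b,f,g=[onz(s,p,.149) for p in((224.75,259.75),(252.25,269.25),(265.4,247.3))]
print(b,f,g); v=b-f; print(np.degrees(np.arctan2(v[1],v[0])),np.linalg.norm(v),np.linalg.norm(g-f)); print('ctr',(b+g)/2,'from edge',(b+f)/2+[0,-.023,0])
# side-view recess with loose mask, corners at rim plane
s=load('side','a'); hsv=cv2.cvtColor(s['img'],cv2.COLOR_RGB2HSV)
for vmin in(70,85,100):
    m=cv2.inRange(hsv,(10,60,vmin),(30,200,255)); k=np.zeros_like(m); k[145:185,300:345]=m[145:185,300:345]
    cs=max(cv2.findContours(k,0,1)[0],key=cv2.contourArea); W=np.array([onz(s,p,.018)[:2]*1000 for p in cs.reshape(-1,2)],np.float32); print(vmin,cv2.minAreaRect(W))
c=cv2.resize(s['img'][110:200,270:370,::-1],None,fx=6,fy=6,interpolation=2); cv2.imwrite('pics/pl.png',c)
```

```text
[0.57972592 0.19503323 0.149     ] [0.53622098 0.19442495 0.149     ] [0.53641231 0.15132499 0.149     ]
0.8010423450464638 0.04350919131406482 0.0431003881162595
ctr [0.55806911 0.17317911 0.149     ] from edge [0.55797345 0.17172909 0.149     ]
70 ((567.7389526367188, -182.35464477539062), (58.8051872253418, 56.97327423095703), 58.65183639526367)
85 ((567.61279296875, -182.93312072753906), (56.60515213012695, 55.557769775390625), 57.980140686035156)
100 ((567.7854614257812, -182.669921875), (54.67750549316406, 53.47522735595703), 59.69536209106445)
```

View pics/pl.png

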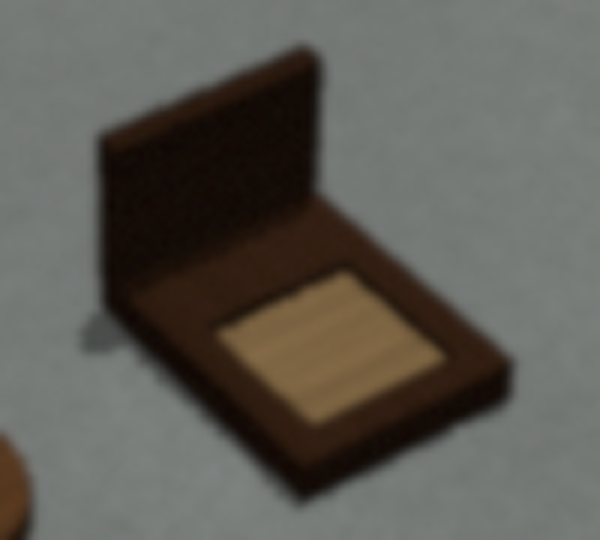

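Side view of the plinth: upright board at the back left, recess fully visible, base front corners at about crop (303,465) and (511,363).

Run:
```python
from h import *
t=load('top','a'); s=load('side','a')
Q=lambda X,Y:(270+(X+.5)/6-.5,110+(Y+.5)/6-.5)
def rep(n,l,r,z=.018):
    y=(l-r)[:2]; L=np.linalg.norm(y); y/=L; x=np.array([y[1],-y[0]]); print(n,L.round(4),'yaw',np.degrees(np.arctan2(x[1],x[0])).round(1),((l+r)[:2]/2+.045*x).round(4))
rep('side top edge',onz(s,Q(302,464),.018),onz(s,Q(512,362),.018))
rep('side bottom',onz(s,Q(302,502),0),onz(s,Q(511,402),0))
# top: dark mask of plinth
hsv=cv2.cvtColor(t['img'],cv2.COLOR_RGB2GRAY); m=np.zeros_like(hsv); g=cv2.cvtColor(t['img'],cv2.COLOR_RGB2HSV)
sub=((g[...,2]<95)|((g[...,0]<25)&(g[...,1]>60))).astype(np.uint8); m[165:245,325:405]=sub[165:245,325:405]
m=cv2.morphologyEx(m,cv2.MORPH_OPEN,np.ones((3,3)))
c=max(cv2.findContours(m,0,1)[0],key=cv2.contourArea); q=cv2.approxPolyDP(c,3,True).reshape(-1,2); print(q.tolist())
lf=min(q,key=lambda p:p[0]); rf=max(q,key=lambda p:p[1]); rep('top',onz(t,lf,.018),onz(t,rf,.018)); rep('top z.009',onz(t,lf,.009),onz(t,rf,.009))
```

```text
side top edge 0.0885 yaw -32.4 [ 0.5692 -0.1865]
side bottom 0.0883 yaw -33.1 [ 0.5681 -0.1872]
[[364, 172], [334, 220], [367, 239], [398, 191]]
top 0.0877 yaw -31.2 [ 0.5661 -0.1869]
top z.009 0.0883 yaw -31.2 [ 0.5665 -0.1882]
```

Emit:
servo_tool:
  increments:
    - [[4.2,0,-2,0,0],[4.2,0,-6,0,0],[4.2,-0.1,-10,0,3],[4.2,-0.2,-14,0,6],[4.2,-0.3,-18,0,10]]

```text
t: 5.55
tool_pos: [0.5616, -0.0068, 0.223]
tool_rot: [-0.242, -3.129, 0.0]
contact_force: [0.4, 0.7, -2.1]
opening: 0.048
grip_force: 21.3
```

Run:
```python
from h import *
from station import ctrl
from scipy.spatial.transform import Rotation as R
o=ctrl.get_obs(); M=R.from_rotvec(o['tool_rot']).as_matrix(); print(o['tool_pos'],np.degrees(np.arctan2(M[1,1],M[0,1])),(M.T@(np.array([.5667,-.1863,.2248])-o['tool_pos']))*100)
```

```text
[ 0.56162906 -0.00678744  0.22299234] 81.15584366130776 [ -3.26038459 -17.65994295  -0.18366011]
```

Emit:
servo_tool:
  increments:
    - [[4.2,-0.7,-4,0,5],[4.2,-1.5,-8,0,10],[4.2,-2.2,-12,0,15],[4.2,-2.9,-15.5,0,20],[4.2,-3.3,-17.7,0,23]]

```text
t: 6.05
tool_pos: [0.5674, -0.1876, 0.2228]
tool_rot: [-0.865, -3.016, 0.001]
contact_force: [-0.1, -0.3, -1.4]
opening: 0.048
grip_force: 21.4
```

Emit:
servo_tool:
  increments:
    - [[4.2,0,0,0,0],[4.2,0,0,0,0],[4.2,0,0,0,0]]

```text
t: 6.35
tool_pos: [0.5682, -0.1842, 0.2241]
tool_rot: [-0.856, -3.02, -0.001]
contact_force: [0.7, 0.4, -2.4]
opening: 0.0474
grip_force: 21.4
```

```bash
cat > st.py <<'E'
from h import *
from station import ctrl
from scipy.spatial.transform import Rotation as R
import sys
tg=np.array([float(a) for a in sys.argv[1:4]])
o=ctrl.get_obs(); M=R.from_rotvec(o['tool_rot']).as_matrix(); print(o['tool_pos'],np.degrees(np.arctan2(M[1,1],M[0,1])),(M.T@(tg-o['tool_pos']))*100, abs(o['dq']).max(), 'tilt',M[:,2])
E
python3 st.py .5667 -.1863 .145
```

```text
[ 0.56820098 -0.18423965  0.22405564] 58.3580199659764 [ 2.03647146e-03 -2.53666070e-01  7.90560415e+00] 0.009029635563895796 tilt [-0.00193388  0.00111984 -0.9999975 ]
```

Emit:
servo_tool:
  increments:
    - [[4.2,0,-0.2,2,0],[4.2,0,-0.2,4,0],[4.2,0,-0.2,6,0],[4.2,0,-0.2,7.9,0],[4.2,0,-0.2,7.9,0]]

```text
t: 6.85
tool_pos: [0.5655, -0.1847, 0.1424]
tool_rot: [-0.853, -3.016, -0.002]
contact_force: [-0.6, -0.3, -2.6]
opening: 0.0477
grip_force: 21.4
```

Emit:
servo_tool:
  increments:
    - [[4.2,0,0,0.5,0],[4.2,0,0,1.0,0],[4.2,0,0,1.5,0],[4.2,0,0,1.5,0],[4.2,0,0,1.5,0]]

```text
t: 7.35
tool_pos: [0.5677, -0.1871, 0.1315]
tool_rot: [0.858, 3.022, -0.0]
contact_force: [-0.3, -0.0, -2.8]
opening: 0.0482
grip_force: 21.4
```

```bash
python3 st.py .5667 -.1863 .1037
python3 - <<'E'
from h import *
s=snap('side','d')
cv2.imwrite('pics/d.png',cv2.resize(s['img'][105:195,270:370,::-1],None,fx=6,fy=6,interpolation=2))
E
```

```text
[ 0.56773522 -0.18705962  0.13153421] 58.28320391018389 [0.12879517 0.01009519 2.78338483] 0.004128263909842837 tilt [ 2.62694894e-04 -1.20541256e-04 -9.99999958e-01]
```

View pics/d.png

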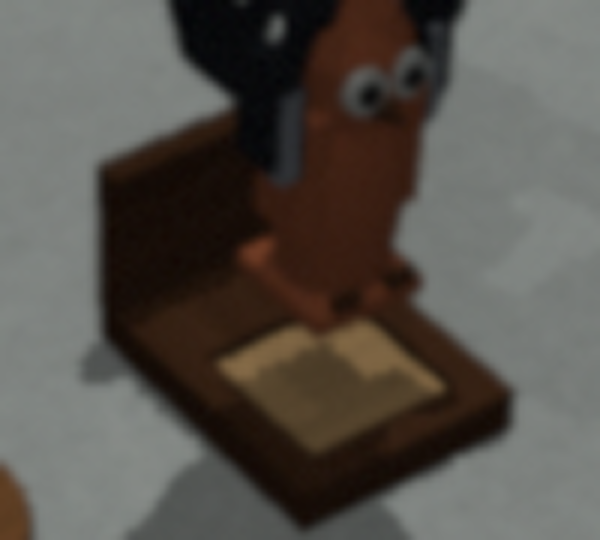

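The owl hangs upright above the recess with its back to the board. Foot bottom corners are at about crop (240,267), (318,330) and (420,293).

Run:
```python
from h import *
s=load('side','d'); Q=lambda X,Y:(270+(X+.5)/6-.5,105+(Y+.5)/6-.5)
z=.0558; l,f,r=[onz(s,Q(*p),z) for p in((240,267),(318,330),(420,293))]
print(l,f,r,np.linalg.norm(l-f),np.linalg.norm(r-f)); print('foot ctr',(l+r)/2); v=l-f; print(np.degrees(np.arctan2(v[1],v[0]))); v=f-r; print(np.degrees(np.arctan2(v[1],v[0]))-90)
rr=np.radians(-31.7); 
for c in((.5677,-.1871),):
  X=np.array([np.cos(rr),np.sin(rr),0]);Y=np.array([-X[1],X[0],0]); C=np.array([*c,z])
  for a,b in((1,1),(-1,1),(-1,-1)): 
    p=proj(s,[C+.023*a*X+.023*b*Y])[0]; print((p-[270,105]+.5)*6-.5)
```

```text
[ 0.60116019 -0.18221436  0.0558    ] [ 0.56540035 -0.1626002   0.0558    ] [ 0.54094511 -0.19346009  0.0558    ] 0.04078580393818435 0.03937500667697317
foot ctr [ 0.57105265 -0.18783723  0.0558    ]
-28.744636187463858
-38.395421551251516
[242.05341762 272.95756741]
[324.85071885 347.36851513]
[435.01437897 294.76470056]
```

Emit:
servo_tool:
  increments:
    - [[4.2,0.2,0,0.6,0],[4.2,0.2,0,1.2,0],[4.2,0.2,0,1.8,0],[4.2,0.2,0,2.2,0],[4.2,0.2,0,2.4,0]]

```text
t: 7.9
tool_pos: [0.5655, -0.1858, 0.1063]
tool_rot: [-0.858, -3.021, -0.0]
contact_force: [0.2, 0.6, -1.8]
opening: 0.0479
grip_force: 21.4
```

Emit:
servo_tool:
  increments:
    - [[4.2,0,0,0,0],[4.2,0,0,0,0],[4.2,0,0,0,0],[4.2,0,0,0,0],[4.2,0,0,0,0]]

```text
t: 8.4
tool_pos: [0.566, -0.186, 0.1076]
tool_rot: [0.858, 3.022, -0.0]
contact_force: [0.5, 0.3, -2.4]
opening: 0.0477
grip_force: 21.4
```

```bash
python3 st.py .566 -.1863 .1037
```

```text
[ 0.56604281 -0.18597907  0.10755383] 58.28702272713741 [-0.0130847  -0.02956666  0.38538633] 0.0018752650531832196 tilt [ 3.37937850e-04 -1.62970038e-04 -9.99999930e-01]
```

Emit:
servo_tool:
  increments:
    - [[4.2,0,0,0.1,0],[4.2,0,0,0.2,0],[4.2,0,0,0.3,0],[4.2,0,0,0.4,0],[4.2,0,0,0.4,0]]

```text
t: 8.9
tool_pos: [0.5658, -0.1858, 0.103]
tool_rot: [-0.858, -3.022, -0.0]
contact_force: [0.5, -0.4, -1.9]
opening: 0.0477
grip_force: 21.4
```

Emit:
servo_tool:
  increments:
    - [[4.2,0,0,0,0],[4.2,0,0,0,0],[4.2,0,0,0,0],[4.2,0,0,0,0],[4.2,0,0,0,0]]

```text
t: 9.4
tool_pos: [0.566, -0.1859, 0.1034]
tool_rot: [0.858, 3.022, -0.0]
contact_force: [-0.1, -0.2, -1.2]
opening: 0.0479
grip_force: 21.4
```

```bash
python3 st.py .566 -.1863 .1037
python3 - <<'E'
from h import *
s=snap('side','e')
cv2.imwrite('pics/e.png',cv2.resize(s['img'][95:195,260:390,::-1],None,fx=6,fy=6,interpolation=2))
E
```

```text
[ 0.56596204 -0.18591133  0.10335517] 58.29059989787528 [-0.0236622  -0.03107023 -0.03448   ] 0.0020192825684225858 tilt [ 8.92477088e-05 -5.77174235e-05 -9.99999994e-01]
```

View pics/e.png

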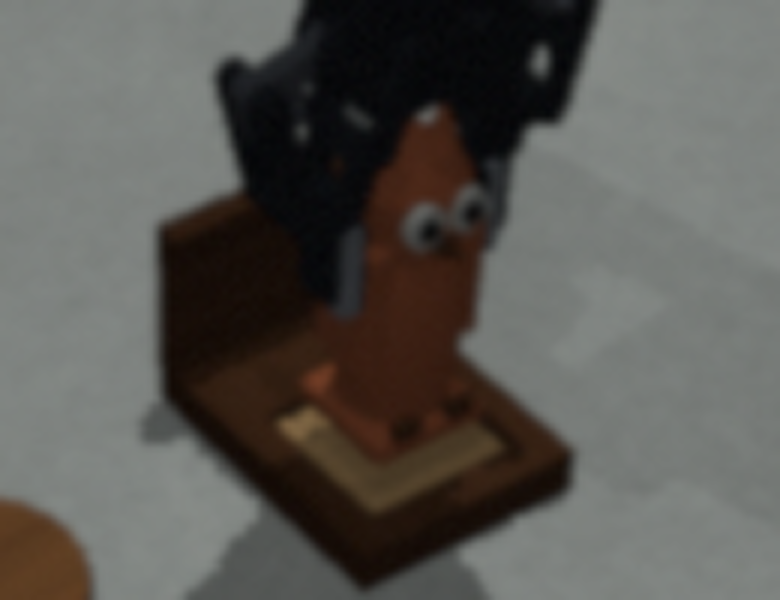

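The owl is upright above the recess, which is clear on its front and left sides. Foot bottom corners are at about crop (302,392), (380,458) and (478,415), and the recess front corner is at (375,513). A last check against this view:

```bash
python3 - <<'E'
from h import *
s=load('side','e'); q=lambda p:((p-[260,95]+.5)*6-.5).round(0)
rr=np.radians(-31.7);X=np.array([np.cos(rr),np.sin(rr),0]);Y=np.array([-X[1],X[0],0])
for nm,c,z,h in(('foot wanted',(.5687,-.1868),.028,.023),('recess rim',(.5687,-.1868),.018,.03),('foot at TCP',(.566,-.1859),.0277,.023),('base top',(.5687+.01*X[0],-.1868+.01*X[1]),.018,.045)):
  C=np.array([*c,z]); print(nm,[q(proj(s,[C+h*a*X*(55/45 if h==.045 else 1)+h*b*Y])[0]).tolist() for a,b in((1,1),(-1,1),(-1,-1))])
Q=lambda X,Y:(260+(X+.5)/6-.5,95+(Y+.5)/6-.5)
l,f,r=[onz(s,Q(*p),.0277) for p in((302,392),(380,460),(478,415))]; print((l+r)/2,f)
E
git 2>/dev/null
python3 - <<'E'
import sys; sys.path.insert(0,'.')
from h import *
import os; os.chdir('.')
a=load('side','a')['img'].astype(int); e=load('side','e')['img'].astype(int); d=abs(a-e).sum(2)
for n,(x0,y0,x1,y1) in dict(box=(230,175,278,232),stop=(285,218,338,252),cap=(355,225,385,278),pen=(175,200,218,252)).items(): print(n,d[y0:y1,x0:x1].mean().round(1),np.percentile(d[y0:y1,x0:x1],98))
E
```

```text
foot wanted [[297.0, 395.0], [378.0, 470.0], [487.0, 417.0]]
recess rim [[268.0, 414.0], [373.0, 512.0], [514.0, 442.0]]
foot at TCP [[304.0, 399.0], [385.0, 474.0], [493.0, 421.0]]
base top [[175.0, 376.0], [364.0, 555.0], [576.0, 450.0]]
[ 0.56988509 -0.18810598  0.0277    ] [ 0.56255654 -0.16013846  0.0277    ]
box 18.4 32.0
stop 41.8 116.0
cap 65.3 116.22000000000003
pen 28.1 32.0
```

View pics/e_side.png

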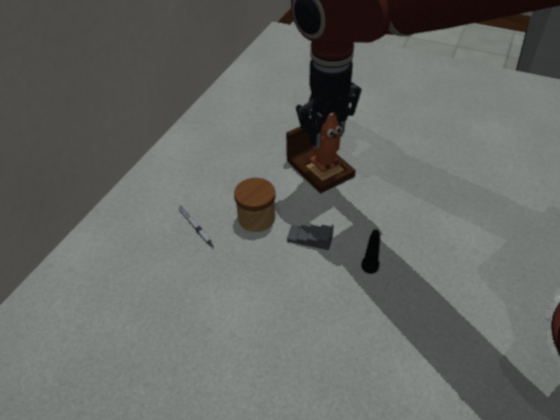

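The box (255,205), stop (311,236), cap (371,252) and pen (196,226) are where they started; only the arm's shadow differs. The arm is still, so I'm handing the job in.

```bash
python3 -c "
from station import ctrl
print(ctrl.finish_job())"
```

```text
the job is handed in; nothing more can be done
None
```

The owl is held still and upright about 1 cm above the recess, centred to about 2 mm with its back to the board; it never touched the plinth, crossed the row well above the tallest item, left the bystanders in place, and the job is handed in.

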